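# Refit the nursery camera on its pan base

## Task

Put the monitor camera back on its pan base: lower it over the spindle and turn it gently, with only light pressure, until its keyway drops over the spindle's key and it sits fully down on the base. Leave it with the lens facing the crib, straight over the base's green front mark, and let go; never lean hard on the base, its gears are delicate, and leave the other things on the dresser where they are.

Things in the scene. Friction and masses are not known exactly. Their poses are not given: they have to be found in the camera images.
- camera_centre (a point): Centre, half-way up, of the loose monitor camera: upright white block, 56 mm deep (x), 52 mm wide (y), 74 mm tall, 0.18 to 0.30 kg, standing on four 1.5 mm rubber feet. x points out of the lens (black disc, 5 mm proud of the front; a grey line on the top lies on the lens side). Left and right faces (y) are flat and plain: grip there from above, across the 52 mm, in the upper half.
- camera: The same camera; origin at the centre of its underside, level with the feet's soles, same axes. There opens a round socket, 23.6 mm across, 22 mm deep, with one keyway 6.6 mm wide, as deep as the socket, running from it towards the front, exactly under the lens (x).
- camera_lens (a point): Middle of the camera's lens, on its front face: 28 mm in front of the camera's axis and 45 mm above its underside; same axes as the camera.
- pan_base: The pan base, stuck to the dresser: white puck 86 mm across, 30 mm high; origin on its axis, on the dresser. x points to its front, towards the crib on the robot's left (green lamp on the rim, green mark on the deck). Over 30 N from the camera damages it: land at 10 mm/s or less. The camera's feet stop 9.5 mm above the deck until its keyway meets the key within about 0.06 rad; then it goes down.
- base_deck (a point): Centre of the base's flat top, 30 mm above the dresser; same axes as the base. When home, the camera's feet stand on the deck, its centre 37 mm above. The spindle's angle, which these axes do not show, was left 0.3 to 1.3 rad (17 to 75 degrees) clockwise, seen from above, of the base's front: its key can be seen, or found by turning the camera on it.
- spindle_top (a point): Top of the spindle, on the base's axis, 20 mm above the deck (axes of the base, not of the spindle). Dark steel, 22 mm across, top 4 mm tapered to 15 mm. One white key on its side, 5 mm wide, out to 15 mm from the axis, from the deck to 11 mm above it. It turns far either way against 0.09 N m of friction and stays where left; a light press (4 N) does not drag it, a hard press or side push can.
- night_light_centre (a point): Centre of the loose night light (to be left alone): white round base with a toggle switch and a warm white dome, 76 mm across, 96 mm tall, standing upright; the point is 48 mm above the dresser.
- snack_cup_centre (a point): Centre of the loose steel snack cup with a blue twist cap (to be left alone): 72 mm across, 82 mm tall; the point is 41 mm above the dresser.
- pacifier_centre (a point): Centre of the loose orange pacifier (to be left alone), lying on its ring with the teat up: 42 mm across, 43 mm tall; the point is 20 mm above the dresser.

How it is judged:
On the way:
1. the camera sits fully down on the pan base, on its axis and upright, with the key in its keyway (z of camera_centre in the frame of base_deck between 0.034 and 0.0395 m and horizontal distance between camera_centre and base_deck below 0.0035 m and angle between camera_centre's own z axis and vertical below 0.06 rad), for 0.2 s.
At the end, for the whole second after the job is handed in: Camera let go and fully down on the base (centre 37 mm above the deck within 2.5 mm, within 3.5 mm of its axis, upright within 0.06 rad), its lens facing the base's front within 0.12 rad (7 degrees); night light, snack cup and pacifier within 20 mm of their starts (all of step 1 and distance of each of night_light_centre, snack_cup_centre, pacifier_centre from where it was at the start of the episode below 0.02 m and angle between the x axis of camera_centre and the x axis of base_deck, either way round below 0.12 rad and x of camera_lens in the frame of base_deck above 0.02 m); the robot touches nothing.
It fails at once if the camera is pressed on or knocked against the pan base with more than 30 N (contact force between camera and pan_base above 30 N).
It fails at once if the night light, the snack cup or the pacifier is pushed more than 20 mm (distance of any of night_light_centre, snack_cup_centre, pacifier_centre from where it was at the start of the episode above 0.02 m).
It also fails if it takes over 61 s, if anything falls off the work surface, if the arm or the gripper's body presses on something with over 40 N, if the wrist force passes 120 N, or if a joint passes its speed limit or range.

## Robot

A 7-joint arm with a two-finger parallel gripper is mounted at the origin on the work surface. World frame = base frame: x ahead of the robot, y to its left, z up, the work surface at z = 0. Lengths are in m, angles in rad, forces in N, time in s.
With the tool pointing down it reaches from about 0.425 to 0.925 m from the base axis. Payload 6.8 kg.
Tool frame: the origin (TCP) lies on the front face of the gripper's body, between the roots of the fingers; the fingertips stand 73 mm ahead of it and the grasp point (between the pads) lies 54 mm ahead of it (env.nose_length is the distance from the TCP to the fingertips, in m); z points along the fingers, y is the direction in which the jaws open and shut (so a half turn about z gives the same grasp; the last joint's range is limited). The gripper opens to 85 mm and grips with 20 to 120 N. Pads are 22 mm wide; open, the fingers measure 114 mm over their backs; the gripper's body (76 mm by 85 mm) begins 54 mm behind the grasp point. The pads swing forward as they close: fully open they stand 13 mm farther back than shut.
Start: joints at [-1.425, 0.477, 0.022, 1.555, -0.011, 1.109, -0.083], TCP at [0.169, 0.653, 0.304] pointing down, gripper open.
Joint ranges: [-2.96, 2.96], [-0.34, 2.1], [-1.41, 1.46], [0.24, 2.44], [-1.37, 4.51], [0.17, 1.92], [-2.96, 2.96]. Speed limits (rad/s): [2.39, 2.39, 3.14, 3.14, 3.14, 3.14, 3.14].

## Interface

Orientations are given as a unit quaternion [w, x, y, z].
In Python, from cell import env, kin, camera, calibration, job gives the robot as it stands. The module is installed in compiled form; this text tells all that it offers. Calls block until the motion is done:
- env.reach(position, orientation): joint-space move of the TCP to a pose.
- env.movel(position, velocity=0.15, rot=None, stop_force=None): straight line of the TCP; rot=None keeps the orientation; velocity is the mean speed in m/s. With stop_force (N) it stops when the force on the tool has changed by that much, and returns True; else False.
- env.goto_joints(angles): joint-space move.
- env.grip(opening, f_grip=None): finger opening in m; f_grip is the grip in N (None keeps the last); returns when the fingers have stopped.
- env.dwell(seconds).
- kin.inverse_kinematics(position, orientation): joint angles nearest the present ones, or None.
- env.get_state(): the state.
- camera(name): name is "side" or "top"; returns (picture, depth): 420x560x3 uint8, blue, green, red; 420x560 float32, m along the optical axis (not along the pixel's ray), 0 where there is no reading.
- calibration(name): a dict with "fx", "fy", "cx", "cy" (pixels), "rvec" (rotation vector, rad) and "tvec" (3), from world to camera coordinates, as OpenCV has them. Camera axes: x right, y down, z forward; pixel columns grow to the right and rows downward; lengths in m; the calibration is good to about 2 mm. A picture is of the moment at which its call begins. calibration takes no time and is no camera call.
A pose or a line that the arm cannot do raises env.PlanningError and nothing moves.
- job.job_done(): hands the job in, once; it reports no verdict.
The state is a dict: "time": time; "qpos": joint angles; "joint_velocities": joint speeds; "joint_torque": joint torques, N m; "tcp_pos": TCP position; "orientation": TCP orientation; "force": force on the tool from outside, world axes, zero at the start; "torque": the same for the moment, N m; "opening": finger opening in m.
Only numpy, scipy, OpenCV 4.12 (cv2) and the standard library are available. Lean on these libraries where they do the work, as an engineer would, in place of code of your own. Each camera call takes 0.05 s, during which the arm holds its last target.

## Working session

There is one attempt and no reset: what is moved stays moved. The work goes in short steps, each a Python script; the robot and the scene stay as the last script left them, time stands still between calls to the robot, and variables do not carry over. Pictures are saved under pics/ and viewed, and the job is handed in when it is done.

```bash
mkdir -p pics; python3 - <<'E'
from cell import env,kin,camera,calibration,job
import cv2,numpy as np
for n in("side","top"):
    p,d=camera(n);cv2.imwrite(f"pics/{n}0.png",p);np.save(f"pics/{n}0.npy",d);c=calibration(n)
    R=cv2.Rodrigues(np.array(c["rvec"],float))[0];print(n,c["fx"],c["cx"],c["cy"],(-R.T@np.array(c["tvec"]).ravel()).round(3),R.round(2).tolist())
s=env.get_state();print(s["time"],s["tcp_pos"],s["orientation"],s["force"],s["opening"])
E
```

```text
side 517.1001136130695 288.9129865333959 208.55716555113023 [0.554 0.744 0.741] [[-1.0, -0.02, -0.01], [-0.01, 0.66, -0.75], [0.02, -0.75, -0.66]]
top 418.32654569519684 280.6504471151749 205.32689693242943 [ 0.444 -0.045  0.835] [[-0.02, -1.0, -0.02], [-0.98, 0.03, -0.18], [0.18, 0.01, -0.98]]
0.1 [0.16937348 0.6529757  0.30301078] [-3.55206851e-05  1.26548819e-01  9.91960029e-01 -8.34614798e-04] [-0.01051234  0.21915223 -0.2553893 ] 0.08527133932358705
```

View pics/side0.png

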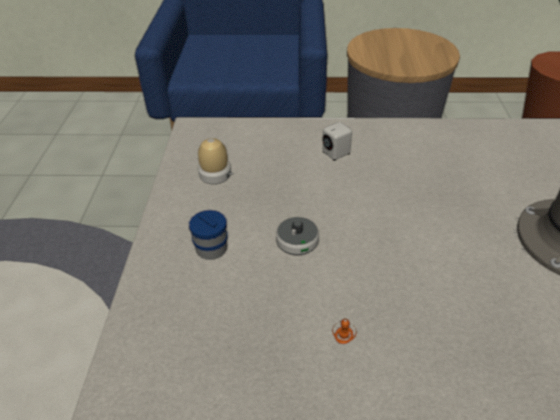

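View pics/top0.png

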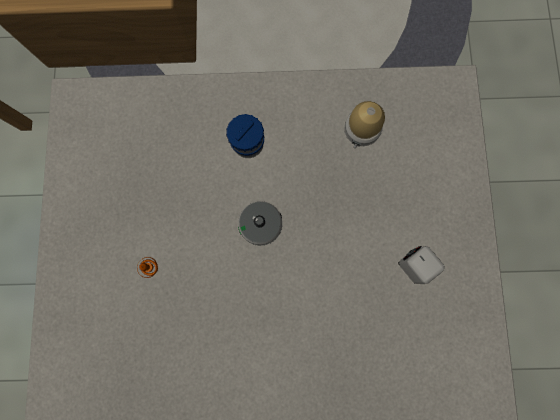

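```bash
cat > h.py <<'E'
import cv2,numpy as np
from cell import env,kin,camera,calibration,job
def cam(n):
    c=calibration(n);K=np.array([[c["fx"],0,c["cx"]],[0,c["fy"],c["cy"]],[0,0,1.]])
    R=cv2.Rodrigues(np.array(c["rvec"],float))[0];t=np.array(c["tvec"],float).ravel();return K,R,t
def ray(n,uv,z):
    K,R,t=cam(n);C=-R.T@t;d=R.T@np.linalg.solve(K,[uv[0],uv[1],1.]);return C+d*(z-C[2])/d[2]
def proj(n,P):
    K,R,t=cam(n);q=K@(R@np.array(P,float)+t);return q[:2]/q[2]
def cloud(n,d):
    K,R,t=cam(n);v,u=np.mgrid[:420,:560];c=np.stack([(u-K[0,2])/K[0,0]*d,(v-K[1,2])/K[1,1]*d,d],-1)
    return (c-t)@R
def crop(img,u0,u1,v0,v1,f,name):
    cv2.imwrite(name,cv2.resize(img[v0:v1,u0:u1],None,fx=f,fy=f,interpolation=cv2.INTER_CUBIC))
E
python3 - <<'E'
from h import *
s=cv2.imread("pics/side0.png");t=cv2.imread("pics/top0.png")
a=cv2.resize(s[210:260,268:328],(400,333),interpolation=3)
b=cv2.resize(s[117:167,307:367],(400,333),interpolation=3)
c=cv2.resize(t[197:247,230:290],(400,333),interpolation=3)
d=cv2.resize(t[237:287,393:453],(400,333),interpolation=3)
m=np.vstack([np.hstack([a,b]),np.hstack([c,d])])
cv2.imwrite("pics/z0.png",cv2.resize(m,(720,600)))
for n in("top","side"):
    P=cloud(n,np.load(f"pics/{n}0.npy"))
    for nm,(z0,z1) in dict(deck=(.024,.034),camtop=(.068,.08)).items():
        m=((P[...,2]>z0)&(P[...,2]<z1)).astype(np.uint8)
        k,l,st,ce=cv2.connectedComponentsWithStats(m)
        for i in range(1,k):
            if st[i,4]>60:
                q=P[l==i];r=cv2.minAreaRect(q[:,:2].astype(np.float32))
                print(n,nm,st[i,4],ce[i].round(0),np.median(q,0).round(4),np.array(r[0]).round(4),np.array(r[1]).round(4),round(r[2],1))
E
```

```text
top deck 136 [359. 134.] [ 0.7286 -0.192   0.0273] [ 0.7409 -0.2003] [0.0734 0.048 ] 63.6
top deck 1326 [260. 223.] [0.5578 0.0075 0.0301] [0.56   0.0085] [0.084 0.083] 44.0
top camtop 251 [366. 122.] [ 0.7345 -0.1957  0.0742] [ 0.7492 -0.2047] [0.0634 0.0543] 66.7
top camtop 945 [245. 132.] [0.7273 0.0308 0.0738] [0.7294 0.0314] [0.0709 0.0721] 35.5
top camtop 793 [426. 264.] [ 0.4687 -0.2919  0.073 ] [ 0.469  -0.2929] [0.0549 0.0504] 35.1
side deck 98 [336. 149.] [ 0.4715 -0.2695  0.0292] [ 0.4713 -0.2752] [0.0375 0.0673] 86.8
side deck 155 [214. 172.] [ 0.7492 -0.1781  0.0284] [ 0.7533 -0.1927] [0.0715 0.0535] 8.1
side deck 222 [547. 229.] [0.0699 0.0038 0.0284] [ 0.067  -0.0115] [0.1138 0.0215] 85.8
side deck 950 [297. 233.] [0.5621 0.0185 0.0312] [0.5618 0.011 ] [0.084  0.0826] 47.5
side deck 80 [211. 249.] [0.7227 0.0617 0.0288] [0.7274 0.0557] [0.0637 0.0245] 11.8
side camtop 295 [337. 130.] [ 0.4712 -0.2856  0.0741] [ 0.471  -0.2898] [0.0542 0.0519] 37.9
side camtop 177 [212. 154.] [ 0.7499 -0.1825  0.0745] [ 0.7546 -0.1919] [0.0626 0.0389] 4.7
side camtop 69 [555. 213.] [0.0682 0.002  0.0733] [ 0.0671 -0.005 ] [0.0505 0.0071] 86.1
side camtop 746 [207. 224.] [0.7305 0.0408 0.075 ] [0.7317 0.0343] [0.0726 0.0713] 4.4
```

View pics/z0.png

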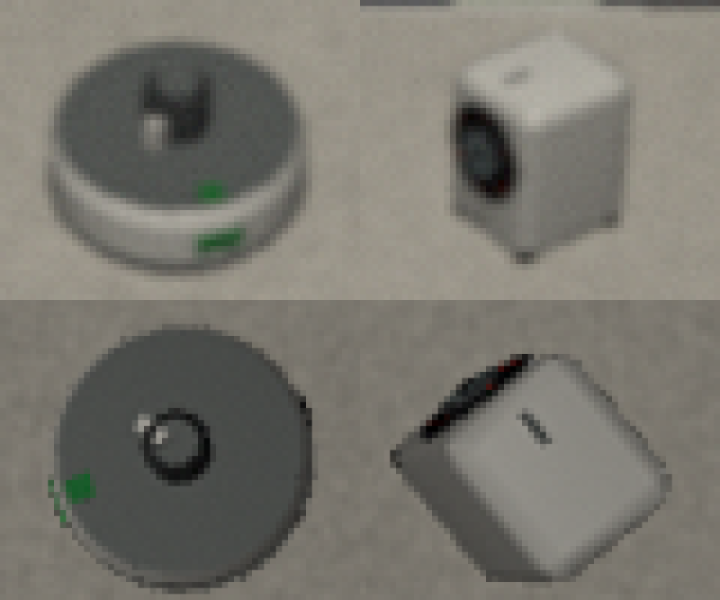

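```bash
python3 - <<'E'
from h import *
s=cv2.imread("pics/side0.png");t=cv2.imread("pics/top0.png")
im=dict(side=s,top=t);B={};F={}
for n in im:
    h=cv2.cvtColor(im[n],cv2.COLOR_BGR2HSV)
    g=cv2.inRange(h,(50,120,40),(80,255,255))
    k,l,st,ce=cv2.connectedComponentsWithStats(g)
    P=cloud(n,np.load(f"pics/{n}0.npy"))
    m=((P[...,2]>.024)&(P[...,2]<.037)&(h[...,2]<105)&(abs(P[...,0]-.561)<.05)&(abs(P[...,1]-.01)<.05)).astype(np.uint8)
    c=max(cv2.findContours(m,0,1)[0],key=cv2.contourArea)[:,0]
    q=np.array([ray(n,p,.030)[:2] for p in c],np.float32)
    e=cv2.fitEllipse(q);B[n]=np.array(e[0]);print(n,"base",np.round(e[0],4),np.round(e[1],4))
    for i in range(1,k):
        if st[i,4]>3:
            a=ray(n,ce[i],.030)[:2]-B[n];print(" green",st[i,4],ce[i].round(1),a.round(4),"r",np.hypot(*a).round(4),"yaw",np.degrees(np.arctan2(a[1],a[0])).round(1))
    # camera top
    m=((P[...,2]>.070)&(P[...,2]<.08)&(abs(P[...,0]-.47)<.06)&(abs(P[...,1]+.29)<.06)).astype(np.uint8)
    c=max(cv2.findContours(m,0,1)[0],key=cv2.contourArea)[:,0]
    q=np.array([ray(n,p,.074)[:2] for p in c],np.float32);r=cv2.minAreaRect(q);print(" cam",np.round(r[0],4),np.round(r[1],4),round(r[2],1))
    m2=cv2.erode(m,np.ones((5,5)))*(im[n].max(2)<110).astype(np.uint8)
    v,u=np.nonzero(m2)
    if len(u):
        L=ray(n,(u.mean(),v.mean()),.075)[:2];a=L-r[0];print("  line",u.mean(),v.mean(),L.round(4),np.hypot(*a).round(4),np.degrees(np.arctan2(a[1],a[0])).round(1),len(u))
for n,uv,zs in(("top",(253.7,217.7),(.041,.037)),("side",(268+153/6,210+(117)/6),(.041,),),("side",(268+153/6,210+(145)/6),(.030,))):
    for z in zs:
        a=ray(n,uv,z)[:2]-B[n];print(n,"key",z,a.round(4),np.hypot(*a).round(4),np.degrees(np.arctan2(a[1],a[0])).round(1))
E
```

```text
side base [0.561  0.0075] [0.0738 0.0768]
 green 6 [303.  241.5] [-0.0117  0.0317] r 0.0338 yaw 110.3
 cam [ 0.4711 -0.2869] [0.0551 0.0533] 35.1
top base [0.5592 0.0074] [0.0808 0.0817]
 green 16 [242.8 227.9] [-0.0102  0.0334] r 0.0349 yaw 106.9
 cam [ 0.4686 -0.2917] [0.052  0.0486] 35.5
  line 421.90909090909093 257.90909090909093 [ 0.4803 -0.2856] 0.0132 27.7 11
top key 0.041 [0.0076 0.011 ] 0.0134 55.1
top key 0.037 [0.0083 0.0113] 0.014 53.8
side key 0.041 [0.0069 0.0099] 0.0121 55.1
side key 0.03 [0.0069 0.0117] 0.0136 59.3
```

```bash
python3 - <<'E'
from h import *
C=np.array([.5605,.009])
for n in("side","top"):
    im=cv2.imread(f"pics/{n}0.png");S=8
    c0=proj(n,[*C,.03]).round().astype(int);o=c0-28
    big=cv2.resize(im[o[1]:o[1]+56,o[0]:o[0]+56],None,fx=S,fy=S,interpolation=cv2.INTER_CUBIC)
    uv=lambda p:(np.array(p)+.5)/S-.5+o
    dark=cv2.inRange(big.max(2),0,100)
    dark=cv2.morphologyEx(dark,cv2.MORPH_OPEN,np.ones((9,9)))
    c=max(cv2.findContours(dark,0,1)[0],key=cv2.contourArea)
    c=cv2.convexHull(c)[:,0]
    q=np.array([ray(n,uv(p),.030)[:2] for p in c],np.float32);e=cv2.fitEllipse(q);mc=cv2.minEnclosingCircle(q)
    A=np.c_[2*q,np.ones(len(q))];x=np.linalg.lstsq(A,(q**2).sum(1),rcond=None)[0];
    print(n,np.round(e,4) if 0 else (np.round(e[0],4),np.round(e[1],4)),"circ",x[:2].round(4),round(np.sqrt(x[2]+x[0]**2+x[1]**2),4),"minenc",np.round(mc[0],4),round(mc[1],4))
    b=big.astype(float);w=np.clip(b[...,1]-np.maximum(b[...,0],b[...,2])-20,0,None)
    k,l,st,ce=cv2.connectedComponentsWithStats((w>0).astype(np.uint8))
    for i in range(1,k):
        if st[i,4]>100:
            v,u=np.nonzero(l==i);g=np.average(np.c_[u,v],axis=0,weights=w[v,u]);G=ray(n,uv(g),.030)[:2]
            for cc in(x[:2],C):
                a=G-cc;print("  green",uv(g).round(1),st[i,4],G.round(4),np.hypot(*a).round(4),np.degrees(np.arctan2(a[1],a[0])).round(1))
    # lower green lamp as ray at r=.043: skip
    cv2.drawContours(big,[c[:,None]],-1,(0,0,255),1);cv2.imwrite(f"pics/f_{n}.png",big)
E
python3 -c "
import cv2,numpy as np
cv2.imwrite('pics/f1.png',cv2.resize(np.hstack([cv2.imread('pics/f_side.png'),cv2.imread('pics/f_top.png')]),(800,400)))"
```

```text
side (array([0.5609, 0.0077]), array([0.0763, 0.0783])) circ [0.5609 0.0077] 0.0387 minenc [0.5609 0.0084] 0.0395
  green [302.7 241.6] 889 [0.5498 0.0393] 0.0335 109.3
  green [302.7 241.6] 889 [0.5498 0.0393] 0.0322 109.4
  green [304.  249.6] 1156 [0.5473 0.0607] 0.0548 104.4
  green [304.  249.6] 1156 [0.5473 0.0607] 0.0534 104.3
top (array([0.5582, 0.0059]), array([0.0846, 0.0878])) circ [0.5581 0.0059] 0.0431 minenc [0.5583 0.0064] 0.0443
  green [242.8 227.8] 1281 [0.5493 0.0406] 0.0358 104.2
  green [242.8 227.8] 1281 [0.5493 0.0406] 0.0335 109.4
  green [240.  232.8] 153 [0.5398 0.0461] 0.0442 114.5
  green [240.  232.8] 153 [0.5398 0.0461] 0.0425 119.2
```

View pics/f1.png

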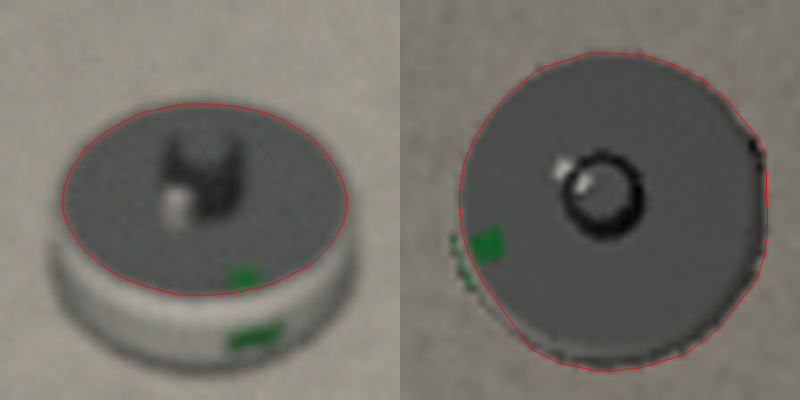

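```bash
python3 - <<'E'
from h import *
o=proj("top",[.5605,.009,.03]).round().astype(int)-28
p=o+np.array([204,195])/7.143-.5
for z in(.046,.05):print("spindle top",p,ray("top",p,z).round(4))
from scipy.optimize import brentq
for c in([.5609,.008],[.5605,.0078]):
    for n,uv in(("side",(304,249.6)),("top",(240,232.8))):
        f=lambda z:np.hypot(*(ray(n,uv,z)[:2]-c))-.043
        try:
            z=brentq(f,0,.035);a=ray(n,uv,z)[:2]-c;print(n,"lamp z",round(z,4),np.degrees(np.arctan2(a[1],a[0])).round(1))
        except Exception as e:print(n,e,f(0),f(.035))
E
```

```text
spindle top [259.05942881 220.79945401] [0.5598 0.0078 0.046 ]
spindle top [259.05942881 220.79945401] [0.5592 0.0075 0.05  ]
side lamp z 0.0175 108.5
top f(a) and f(b) must have different signs 0.002124569005591201 0.0004447455008937326
side lamp z 0.0174 107.9
top f(a) and f(b) must have different signs 0.0021551508807790276 0.0004197891207752824
```

```bash
cat >> h.py <<'E'
def Q(deg):
    a=np.radians(deg)/2;return [0.,float(np.cos(a)),float(np.sin(a)),0.]
BASE=np.array([.5602,.0078]);CAM=np.array([.470,-.2905]);YAW=35.3;FRONT=108.3;KEY=55.
def st(*k):
    s=env.get_state();print(round(s["time"],2),s["tcp_pos"].round(4),"F",np.round(s["force"],2),"T",np.round(s["torque"],3),"op",round(s["opening"],4));return s
E
python3 - <<'E'
from h import *
for off in(0,180):
    print(off)
    for p,y,z in((CAM,YAW,.105),(BASE,35,.15),(BASE,55,.15),(BASE,75,.15),(BASE,FRONT,.15),(BASE,FRONT+8,.15)):
        for f in(y+off,):
            q=kin.inverse_kinematics([*p,z],Q(f));print(y,None if q is None else np.round(q,2))
E
```

```text
0
35.3 [-0.29  0.87  1.05  2.04 -1.02  0.89  0.41]
35 [-0.61  0.57  0.65  1.99 -0.5   0.74 -0.62]
55 [-0.59  0.56  0.61  1.99 -0.48  0.73 -0.3 ]
75 [-0.56  0.55  0.58  1.99 -0.45  0.73  0.02]
108.3 [-0.52  0.54  0.51  1.98 -0.39  0.72  0.55]
116.3 [-0.51  0.53  0.5   1.98 -0.38  0.72  0.68]
180
35.3 [ 0.9   0.62 -0.59  1.96  0.52  0.71  2.18]
35 [-0.33  0.5   0.26  1.97 -0.19  0.7   2.23]
55 [-0.24  0.49  0.14  1.97 -0.11  0.69  2.5 ]
75 [-0.19  0.49  0.08  1.96 -0.06  0.7   2.8 ]
108.3 [-0.94  0.95  1.26  2.01 -1.07  1.08 -1.98]
116.3 [-0.94  0.95  1.26  2.01 -1.07  1.08 -1.84]
```

```bash
python3 - <<'E'
from h import *
env.reach([*CAM,.22],Q(YAW));st()
env.movel([*CAM,.105],velocity=.12,stop_force=12);st()
env.grip(.045,40);st()
p,d=camera("side");cv2.imwrite("pics/s1.png",p)
p2,d=camera("top");cv2.imwrite("pics/t1.png",p2)
def z(i,u,v):return cv2.resize(i[v-50:v+50,u-60:u+60],(400,333),interpolation=3)
cv2.imwrite("pics/g1.png",np.hstack([z(p,337,142),z(p2,426,262)]))
E
```

```text
3.57 [ 0.4705 -0.2899  0.2199] F [-0.92  0.3   0.56] T [0.004 0.019 0.006] op 0.0856
4.67 [ 0.4703 -0.2909  0.1056] F [0.39 0.29 1.44] T [-0.007 -0.006  0.046] op 0.0854
5.08 [ 0.4705 -0.2909  0.1056] F [ 0.61 -1.23  5.22] T [-0.058 -0.121 -0.067] op 0.0517
```

View pics/g1.png

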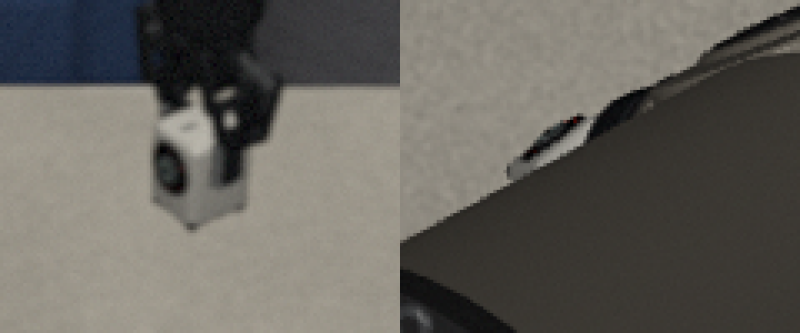

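```bash
python3 - <<'E'
from h import *
env.movel([*CAM,.22],velocity=.15);st()
env.reach([*BASE,.185],Q(KEY));env.dwell(.3);s=st();print(s["orientation"])
p,d=camera("side");cv2.imwrite("pics/s2.png",p);np.save("pics/s2.npy",d)
u,v=proj("side",[*BASE,.1]).astype(int);print(u,v)
cv2.imwrite("pics/g2.png",cv2.resize(p[v-50:v+50,u-60:u+60],(720,600),interpolation=3))
E
```

```text
6.1 [ 0.4696 -0.2898  0.219 ] F [ 0.56  0.21 -2.6 ] T [-0.054  0.002 -0.006] op 0.0513
7.59 [0.5602 0.0068 0.1852] F [ 0.24  0.03 -1.81] T [-0.024  0.017  0.012] op 0.0519
[1.05491257e-04 8.87426178e-01 4.60949839e-01 1.18683445e-04]
297 203
```

View pics/g2.png

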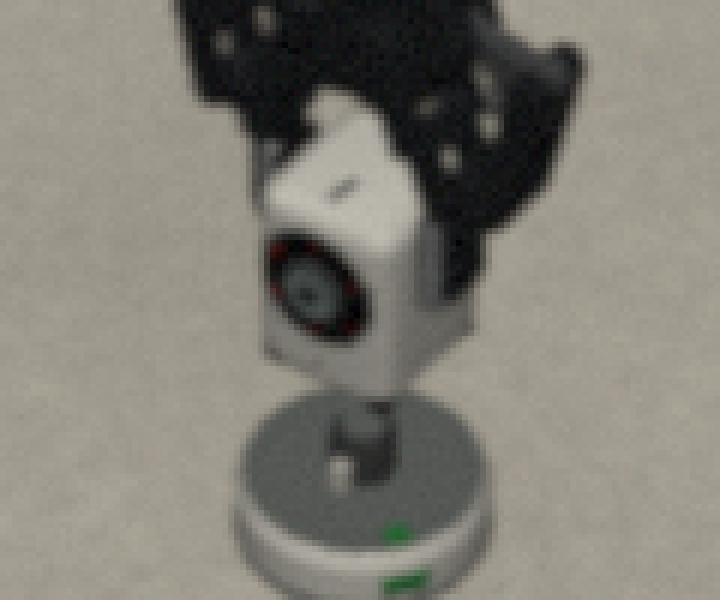

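```bash
python3 - <<'E'
from h import *
p=cv2.imread("pics/s2.png");d=np.load("pics/s2.npy")
T=np.array([.5602,.0068]);f=np.array([np.cos(np.radians(55)),np.sin(np.radians(55))]);l=np.array([-f[1],f[0]])
sub=cv2.resize(p[153:253,237:357],None,fx=6,fy=6,interpolation=3)
roi=np.zeros(sub.shape[:2],np.uint8);roi[215:350,262:375]=1
m=((sub.max(2)<95)*roi).astype(np.uint8)
c=max(cv2.findContours(m,0,1)[0],key=cv2.contourArea);e=cv2.fitEllipse(cv2.convexHull(c));print("ell",e)
uv=(np.array(e[0])+.5)/6-.5+[237,153]
for n in(.1246,):
    L=ray("side",uv,n)[:2]-T;print("lens uv",uv,L.round(4),"fwd",L@f,"lat",L@l)
P=cloud("side",d)[153:253,237:357].reshape(-1,3)
q=(P[:,:2]-T);a=q@f;b=q@l
s=(P[:,2]>.085)&(P[:,2]<.148)&(abs(b)<.022)&(a>.01)&(a<.05)
h,ed=np.histogram(a[s],np.arange(.01,.05,.002));print(list(zip(ed.round(3),h)))
s=(P[:,2]>.082)&(P[:,2]<.10)&(abs(b)<.022)&(a>.01)&(a<.05);print("front low",np.median(a[s]),s.sum())
# base as seen by depth in the same frame
s=(P[:,2]>.025)&(P[:,2]<.035)&(abs(q[:,0])<.06)&(abs(q[:,1])<.06);print("deck minrect",cv2.minEnclosingCircle(P[s][:,:2].astype(np.float32)))
E
```

```text
ell ((316.03289794921875, 287.82183837890625), (91.73304748535156, 141.8114471435547), 137.51779174804688)
lens uv [289.25548299 200.55363973] [0.015  0.0213] fwd 0.02600801532147003 lat -7.341036924314176e-05
[(np.float64(0.01), np.int64(0)), (np.float64(0.012), np.int64(0)), (np.float64(0.014), np.int64(0)), (np.float64(0.016), np.int64(0)), (np.float64(0.018), np.int64(0)), (np.float64(0.02), np.int64(1)), (np.float64(0.022), np.int64(15)), (np.float64(0.024), np.int64(109)), (np.float64(0.026), np.int64(193)), (np.float64(0.028), np.int64(108)), (np.float64(0.03), np.int64(51)), (np.float64(0.032), np.int64(13)), (np.float64(0.034), np.int64(0)), (np.float64(0.036), np.int64(0)), (np.float64(0.038), np.int64(0)), (np.float64(0.04), np.int64(0)), (np.float64(0.042), np.int64(0)), (np.float64(0.044), np.int64(0)), (np.float64(0.046), np.int64(0))]
front low 0.025843887795573405 99
deck minrect ((0.5621251463890076, 0.010686121881008148), 0.04293098673224449)
```

```bash
python3 - <<'E'
from h import *
d=np.load("pics/s2.npy");p=cv2.imread("pics/s2.png")
T=np.array([.5602,.0068]);f=np.array([np.cos(np.radians(55)),np.sin(np.radians(55))]);l=np.array([-f[1],f[0]])
C=cloud("side",d);g=C[...,:2]-T;a=g@f;b=g@l
print("lens centre 5x5",np.median(C[199:204,287:292].reshape(-1,3),0).round(4),np.median(a[199:204,287:292]).round(4),np.median(b[199:204,287:292]).round(4))
top=(p.min(2)>175)&(C[...,2]>.14)&(abs(a)<.04)&(abs(b)<.03);print("top z",np.median(C[top][:,2]),np.percentile(C[top][:,2],[5,50,95]),top.sum(),"fwd max",np.percentile(a[top],[95,99,100]))
# known spindle/deck heights in same frame
dk=(abs(C[...,2]-.03)<.008)&(np.hypot(*(np.moveaxis(g,-1,0)))<.036)&(p.max(2)<110);print("deck z",np.median(C[dk][:,2]),dk.sum())
tb=(C[...,2]<.01)&(np.hypot(*(np.moveaxis(g,-1,0)))<.12)&(C[...,1]>.06);print("table z",np.median(C[tb][:,2]))
# front face white pixels
w=(p.min(2)>120)&(abs(b)<.023)&(C[...,2]>.083)&(C[...,2]<.143)&(a>.015)&(a<.04)
A=np.c_[b[w],C[w][:,2]-.12,np.ones(w.sum())];x=np.linalg.lstsq(A,a[w],rcond=None)[0];print("face fwd = ",x.round(4),w.sum(),"yaw err deg",np.degrees(x[0]).round(1))
E
```

```text
lens centre 5x5 [0.5755 0.0347 0.129 ] 0.0315 0.0034
top z 0.15262813824150734 [0.15151076 0.15262814 0.15436575] 12 fwd max [0.02298396 0.0231883  0.02323939]
deck z 0.03155752919122016 611
table z 0.001061793462939458
face fwd =  [-0.0446 -0.0347  0.025 ] 38 yaw err deg -2.6
```

```bash
python3 - <<'E'
from h import *
env.movel([*BASE,.166],velocity=.05,rot=Q(KEY),stop_force=4);env.dwell(.3);st()
p,d=camera("side");cv2.imwrite("pics/s3.png",p);np.save("pics/s3.npy",d)
cv2.imwrite("pics/g3.png",cv2.resize(p[180:260,250:350],(800,600)[:2] and None,fx=7.5,fy=7.5,interpolation=3))
E
```

```text
8.47 [0.5603 0.0078 0.1662] F [-0.22  0.58 -2.94] T [-0.005 -0.012  0.036] op 0.0512
```

View pics/g3.png

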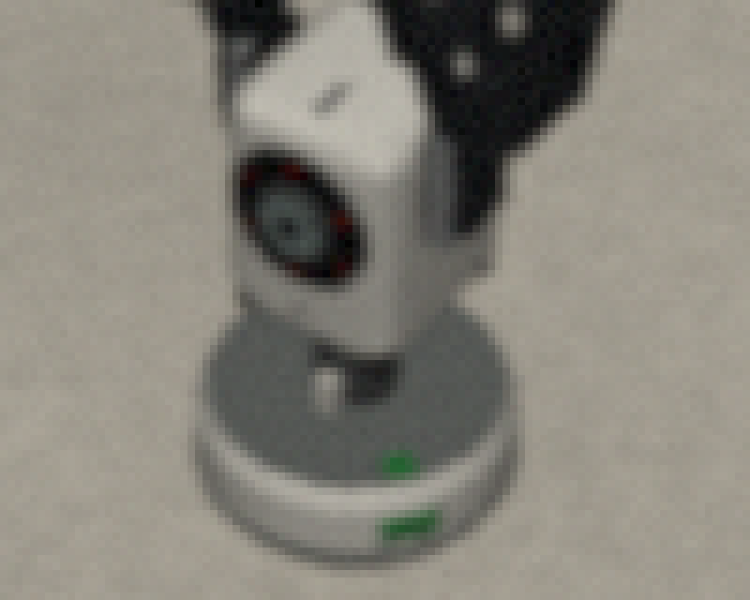

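```bash
python3 - <<'E'
from h import *
f=np.array([np.cos(np.radians(55)),np.sin(np.radians(55))]);l=np.array([-f[1],f[0]])
uv=lambda x,y:(250+x/7.5-.43,180+y/7.5-.43)
Bs=np.array([.5609,.0080])
for nm,xy,z,e in(("left",(240,300),.062,(28,-26)),("front",(388,352),.062,(28,26)),("right",(488,275),.062,(-28,26)),("lens",(288,228),.1056,(33,0))):
    for dz in(0,-.002):
        a=ray("side",uv(*xy),z+dz)[:2]-Bs;print(nm,dz,"fwd %.1f lat %.1f"%(a@f*1e3,a@l*1e3),"expect",e)
E
```

```text
left 0 fwd 20.4 lat -22.5 expect (28, -26)
left -0.002 fwd 18.7 lat -23.8 expect (28, -26)
front 0 fwd 14.1 lat 19.7 expect (28, 26)
front -0.002 fwd 12.3 lat 18.5 expect (28, 26)
right 0 fwd -24.7 lat 24.1 expect (-28, 26)
right -0.002 fwd -26.5 lat 22.9 expect (-28, 26)
lens 0 fwd 29.8 lat 0.4 expect (33, 0)
lens -0.002 fwd 28.0 lat -0.9 expect (33, 0)
```

```bash
cat >> h.py <<'E'
f0=np.array([np.cos(np.radians(KEY)),np.sin(np.radians(KEY))])
BT=BASE+.0025*f0
E
python3 - <<'E'
from h import *
env.movel([*BT,.160],velocity=.02,rot=Q(KEY),stop_force=4);env.dwell(.2);st()
r=env.movel([*BT,.1345],velocity=.006,stop_force=3);print(r);st();env.dwell(.2);st()
p,d=camera("side");cv2.imwrite("pics/s4.png",p)
cv2.imwrite("pics/g4.png",cv2.resize(p[180:260,250:350],None,fx=7.5,fy=7.5,interpolation=3))
E
```

```text
9.2 [0.5617 0.0098 0.1601] F [-1.18  0.3  -2.18] T [ 0.065 -0.035 -0.041] op 0.0516
True
12.78 [0.5617 0.0099 0.1357] F [ 1.5  -0.24  4.92] T [ 0.091 -0.035 -0.04 ] op 0.0514
12.97 [0.5617 0.0099 0.1356] F [ 0.31 -0.6   5.97] T [ 0.066 -0.048  0.031] op 0.0518
```

View pics/g4.png

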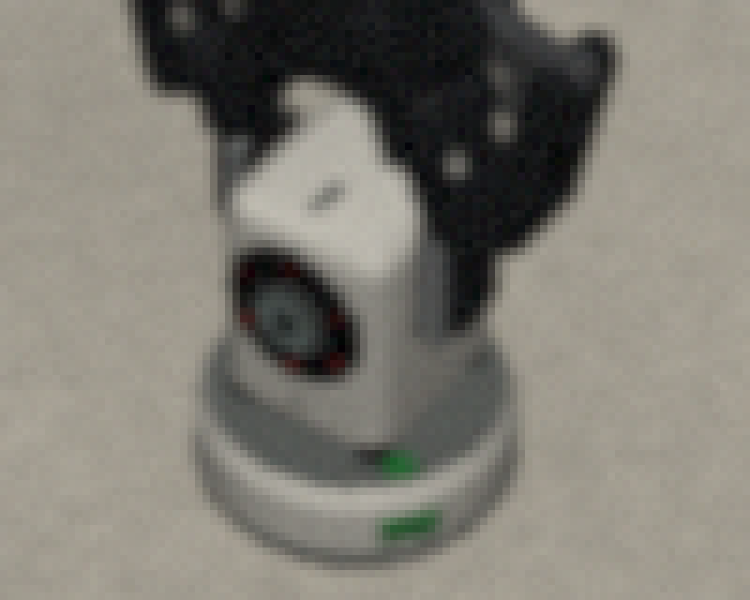

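```bash
cat > turn.py <<'E'
from h import *
import sys
def step(y,z,off=.0025,v=.01,stop=None):
    a=np.radians(y);p=BASE+off*np.array([np.cos(a),np.sin(a)])
    return env.movel([*p,z],velocity=v,rot=Q(y),stop_force=stop)
E
python3 - <<'E'
from turn import *
s=st();step(55,.1358,v=.002);st()
step(57,.1358,v=.001);st();step(60,.1358,v=.001);s=st();q=s["orientation"];print(2*np.degrees(np.arctan2(q[2],q[1])))
E
```

```text
13.03 [0.5617 0.0099 0.1356] F [ 0.34 -0.47  7.26] T [0.042 0.047 0.001] op 0.052
13.61 [0.5617 0.0099 0.1357] F [ 0.25 -0.62  1.29] T [ 0.061 -0.057  0.007] op 0.0516
13.86 [0.5616 0.0099 0.1358] F [ 0.25 -0.4   1.63] T [ 0.009 -0.115  0.025] op 0.0513
14.11 [0.5618 0.0096 0.1359] F [ 3.28 -2.7  -1.61] T [-0.336 -0.63  -0.09 ] op 0.0516
59.89044570812174
```

```bash
python3 - <<'E'
from turn import *
for y in np.arange(63,FRONT,3):
    step(y,.1358,v=.001)
    F=env.get_state()["force"]
    if y%6==0 or np.hypot(F[0],F[1])>10: print(y);s=st()
    if np.hypot(F[0],F[1])>14 or F[2]>12 or F[2]<-10: print("stop");break
st()
E
```

```text
66.0
14.61 [0.5619 0.0097 0.1359] F [ 4.73 -2.75 -2.89] T [-0.61  -1.189 -0.044] op 0.0514
72.0
15.11 [0.5618 0.0097 0.1359] F [ 4.4  -3.02 -4.83] T [-0.549 -1.228 -0.067] op 0.0515
78.0
15.61 [0.5616 0.0098 0.1359] F [ 5.2  -2.8  -3.92] T [-0.578 -1.353 -0.095] op 0.0517
84.0
16.11 [0.5615 0.0099 0.136 ] F [ 5.72 -1.47 -3.9 ] T [-0.55  -1.411 -0.097] op 0.0514
90.0
16.61 [0.5613 0.0099 0.136 ] F [ 5.51 -2.99 -4.3 ] T [-0.526 -1.456 -0.043] op 0.0519
96.0
17.11 [0.5612 0.01   0.1361] F [ 5.44 -2.55 -4.07] T [-0.459 -1.531 -0.131] op 0.0517
102.0
17.61 [0.5611 0.0102 0.1361] F [ 5.81 -2.17 -3.8 ] T [-0.289 -1.597 -0.086] op 0.0515
108.0
18.11 [0.5609 0.0103 0.1361] F [ 6.72 -0.02 -3.86] T [-0.275 -1.579 -0.077] op 0.052
18.11 [0.5609 0.0103 0.1361] F [ 6.72 -0.02 -3.86] T [-0.275 -1.579 -0.077] op 0.052
```

```bash
python3 - <<'E'
from turn import *
step(FRONT,.1354,v=.002,stop=6);env.dwell(.2);s=st();q=s["orientation"];print(2*np.degrees(np.arctan2(q[2],q[1])))
p,d=camera("side");cv2.imwrite("pics/s5.png",p);np.save("pics/s5.npy",d)
cv2.imwrite("pics/g5.png",cv2.resize(p[180:260,250:350],None,fx=7.5,fy=7.5,interpolation=3))
E
```

```text
18.59 [0.5609 0.0104 0.1359] F [ 5.73 -0.26 -1.54] T [-0.09  -1.356 -0.072] op 0.0517
108.14999449310557
```

View pics/g5.png

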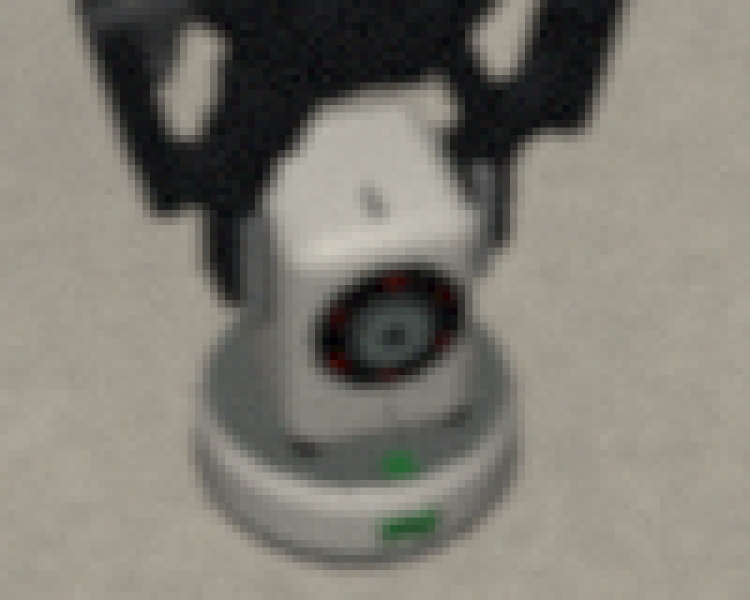

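```bash
python3 - <<'E'
from turn import *
p0=np.array([*(BASE+.0025*np.array([np.cos(np.radians(FRONT)),np.sin(np.radians(FRONT))])),.1354])
for i in range(1,5):
    env.movel(p0+[.0004*i,0,0],velocity=.003,rot=Q(FRONT));env.dwell(.15);s=st()
    if s["force"][0]<2:break
a=np.radians(FRONT);L=np.array([*BASE,.075])+.033*np.array([np.cos(a),np.sin(a),0])
for y in(100,104,108.3,112):
    a=np.radians(y);print(y,proj("side",np.array([.5606,.0079,.075])+.033*np.array([np.cos(a),np.sin(a),0])))
print("seen before",250+397/7.5-.43,180+333/7.5-.43)
E
```

```text
19.07 [0.5611 0.0103 0.1359] F [ 6.45 -0.44  0.26] T [-0.035 -1.334 -0.114] op 0.0514
19.51 [0.5611 0.0103 0.1358] F [5.09 0.   1.22] T [ 0.071 -1.306 -0.08 ] op 0.0513
19.94 [0.5612 0.0103 0.1357] F [5.38 0.27 3.29] T [ 0.094 -1.255 -0.1  ] op 0.0518
20.38 [0.5613 0.0103 0.1357] F [4.94 0.55 4.97] T [ 0.162 -1.06  -0.104] op 0.0517
100 [300.21940868 224.99332448]
104 [301.4238001  224.82629328]
108.3 [302.69450437 224.5828862 ]
112 [303.76228991 224.3216488 ]
seen before 302.50333333333333 223.97
```

```bash
python3 - <<'E'
from turn import *
env.grip(.066);env.dwell(.2);s=st();t=s["tcp_pos"]
p,d=camera("side");cv2.imwrite("pics/s6.png",p)
env.grip(.085);s=st();t=s["tcp_pos"]
env.movel([t[0],t[1],.25],velocity=.08,stop_force=8);st()
env.reach([.45,-.30,.30],Q(60));st()
ims=[]
for n in("side","top"):
    p,d=camera(n);cv2.imwrite(f"pics/{n}7.png",p);np.save(f"pics/{n}7.npy",d)
    u,v=proj(n,[*BASE,.05]).astype(int);ims.append(cv2.resize(p[v-40:v+40,u-40:u+40],(400,400),interpolation=3));print(n,u,v)
cv2.imwrite("pics/g7.png",np.hstack(ims))
E
```

```text
20.87 [0.5605 0.0101 0.1351] F [-0.42 -1.09  0.45] T [ 0.026 -0.024 -0.001] op 0.0658
21.25 [0.561  0.0101 0.1354] F [0.18 0.9  0.44] T [-0.016 -0.077  0.022] op 0.085
22.83 [0.5607 0.0102 0.2495] F [ 0.61 -0.93  0.04] T [-0.015  0.021 -0.005] op 0.0852
24.09 [ 0.4512 -0.2984  0.2995] F [0.23 1.13 0.71] T [ 0.028 -0.002  0.005] op 0.0846
side 297 222
top 258 220
```

View pics/g7.png

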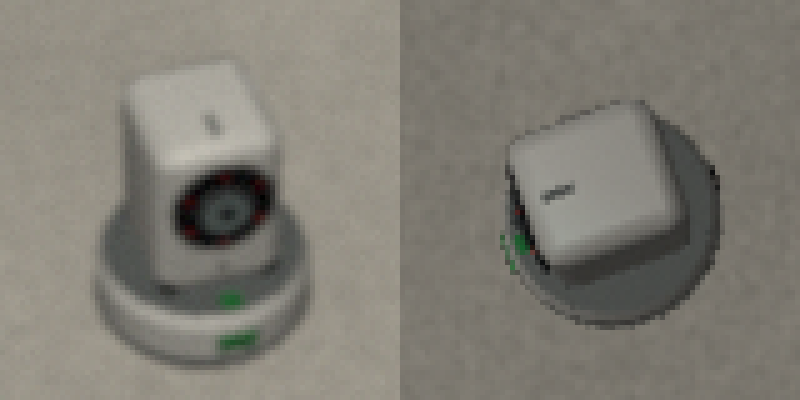

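View pics/top7.png

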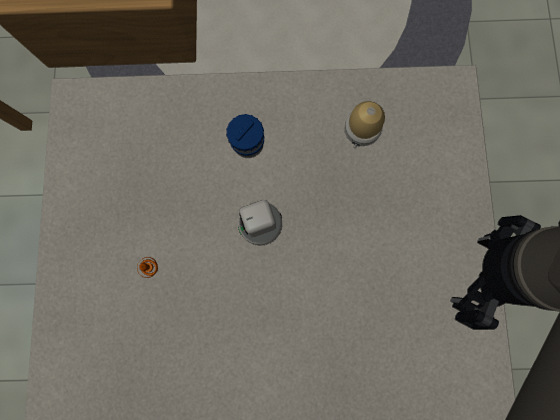

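```bash
python3 - <<'E'
from h import *
for n in("side","top"):
    d=np.load(f"pics/{n}7.npy");p=cv2.imread(f"pics/{n}7.png");P=cloud(n,d)
    g=(abs(P[...,0]-.56)<.05)&(abs(P[...,1]-.008)<.05)
    m=(g&(P[...,2]>.100)&(P[...,2]<.11)).astype(np.uint8)
    tz=np.median(P[(abs(P[...,2])<.01)&(abs(P[...,0]-.56)<.15)&(abs(P[...,1]-.008)<.15)][:,2])
    c=max(cv2.findContours(m,0,1)[0],key=cv2.contourArea)[:,0]
    q=np.array([ray(n,x,.104)[:2] for x in c],np.float32);r=cv2.minAreaRect(q)
    e=cv2.erode(m,np.ones((5,5)))>0;X=P[e];A=np.c_[X[:,:2]-BASE,np.ones(len(X))];s=np.linalg.lstsq(A,X[:,2],rcond=None)[0]
    print(n,np.round(r[0],4),np.round(r[1],4),round(r[2],1),"z",np.median(X[:,2]).round(4),"table",tz.round(4),"tilt",s[:2].round(3))
# lens centre
print("lens seen",(297-40+226/5-.4,222-40+213/5-.4))
for y in(101,108.3,115):
    a=np.radians(y);print(y,proj("side",np.array([.5606,.0079,.075])+.033*np.array([np.cos(a),np.sin(a),0])))
a=cv2.absdiff(cv2.imread("pics/top0.png"),cv2.imread("pics/top7.png")).max(2)
for nm,(u,v) in dict(cup=(245,133),light=(366,122),pac=(148,267)).items():print(nm,a[v-25:v+25,u-25:u+25].max())
E
```

```text
side [0.5634 0.0141] [0.0491 0.0558] 17.8 z 0.1048 table 0.0011 tilt [-0.001 -0.002]
top [0.56   0.0081] [0.048  0.0523] 18.9 z 0.1036 table -0.0002 tilt [-0.003 -0.005]
lens seen (301.8, 224.2)
101 [300.52216868 224.9569927 ]
108.3 [302.69450437 224.5828862 ]
115 [304.60721895 224.07555243]
cup 9
light 4
pac 9
```

```bash
python3 -c "
from h import *
job.job_done();st()"
```

```text
the job is handed in; nothing more can be done
the job is handed in; nothing more can be done
```

The camera is back on its pan base, fully down with the lens over the green front mark. I let go of it, moved the arm clear and handed the job in at about 24 s.

**What I did:** I gripped the camera across its flat sides and lowered it at about 6 mm/s, lined up with the key as seen in the pictures (about 53° clockwise of the front). It dropped straight over the key, so no searching was needed, and it landed with about 8 N on the wrist sensor. I then turned it with the spindle to the front, with side forces of about 7 N or less.

**Last checks:**

| Check | Measured | Wanted |
|---|---|---|
| Height of camera top | 103.6 mm (top view), 103.7 mm (side view, after taking off its 1.1 mm table offset) | 104 mm |
| Tilt | below 0.01 rad | below 0.06 rad |
| Camera's position from the base axis (top view) | about 0.4 mm | below 3.5 mm |
| Camera facing, from its top outline | 107.8° to 108.9° | base front, measured at about 107° to 109°, within 7° |
| Night light, cup and pacifier | no change between first and last top pictures | within 20 mm |

**Checks that disagreed:**
- The side view put the camera's top about 7 mm off the axis. I put that down to the slanted view taking in part of the front face, because the seated height and level top rule out such an offset.
- A rough lens-pixel check gave a facing of about 105.5°, which is still within tolerance.
- Before landing, the grip turned out to be about 2.5 mm off along the camera's length, so I shifted the approach to allow for it.

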